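# Shorten the odd walking-frame leg by one hole

### The job

Three walking-frame legs lie in sloping cradles on the dispensary's packing bench and must go out at the same length, but one has been left one hole too long. Press the sprung button of that longer leg so that it slides down and locks in its next hole, level with the others, and leave the other two legs set as they are.

Things in the scene. Friction and masses are not known exactly. Their poses are not given: they have to be found in the camera images.
- long (a joint): Travel (m) of the longest leg down into its outer tube: 0 first hole (start), 0.040 next hole, 0.080 last. Aluminium inner tube 22 mm across, about 0.5 kg, black rubber foot 40 mm across at its upper end, towards the robot, up to 190 mm uphill of the button and 190 mm above the table. Shows 120 mm of inner tube, button in the uppermost hole. Free of a hole, it slides down by its own weight.
- long_button (a point): Top centre of the long leg's brass push button: head 16 mm across, 13 mm proud of the tube, 109 mm above the table; moves with the leg. z points out of the tube (25 deg off vertical), x downhill, within 15 deg of straight away from the robot. Goes in 8 mm; past 3 mm (5 to 8 N straight down) the leg slides from under the finger at 0.1 m/s and the button pops up in the next hole, 40 mm on.
- mate_a (a joint): Same joint of one of the other two legs, correct as it is: 0.040 (middle hole, 80 mm of inner tube showing). All three are alike: a fixed outer tube 28 mm across, 150 mm long, sloping 25 deg on a dark steel cradle 220 x 70 mm, with three round holes 40 mm apart along a slot in its upper side. To free a button, lower shut fingers straight onto it to 6 mm below its starting height, and hold still.
- mate_b (a joint): Same joint of the third leg, also correct: 0.040 (middle hole, 80 mm of inner tube showing). If a finger follows a button downhill and keeps it pressed, the leg runs past its next hole.

How it is judged (in metres and radians):
At the end, for the whole second after the job is handed in: The long leg rests locked in its second hole (joint at 40 mm, within 6 mm, and still), neither left in the first hole nor slid to the third; the other two legs are still in their middle holes (40 mm, within 10 mm) (value of joint long between 0.034 and 0.046 m and velocity of joint long between -0.01 and 0.01 m/s and value of joint mate_a between 0.03 and 0.05 m and value of joint mate_b between 0.03 and 0.05 m); the robot touches nothing.
It fails at once if one of the other two legs is moved out of its hole (not (value of joint mate_a between 0.03 and 0.05 m and value of joint mate_b between 0.03 and 0.05 m)).
It also fails if it takes over 32 s, if anything falls off the work surface, if the arm or the gripper's body presses on something with over 40 N, if the wrist force passes 120 N, or if a joint passes its speed limit or range.

### The arm

A 6-joint arm with a two-finger parallel gripper is mounted at the origin on the work surface. World frame = base frame: x ahead of the robot, y to its left, z up, the work surface at z = 0. Lengths are in mm, angles in rad, forces in N, time in s.
With the tool pointing down it reaches from about 325 to 850 mm from the base axis. Payload 4.4 kg.
Tool frame: the origin (TCP) lies at the very end of the fingers, on their centre line; the grasp point (between the pads) lies 19 mm behind it (robot.hold_point_z is the distance from the TCP to the grasp point, in mm); z points along the fingers, x is the direction in which the jaws open and shut, and the axes are right-handed (so a half turn about z gives the same grasp; the last joint's range is limited). The gripper opens to 94 mm and grips with 3 to 60 N. Pads are 16 mm wide; open, the fingers measure 119 mm over their backs; the gripper's body (75 mm by 177 mm) begins 78 mm behind the grasp point.
Start: joints at [-1.464, 0.207, 1.542, -0, 1.393, -0.15], TCP at [146.03, -556.15, 205.447] pointing down, gripper open.
Joint ranges: [-2.73, 2.73], [-0.86, 2.22], [0.23, 2.46], [-1.11, 4.25], [0.08, 2.63], [-2.82, 2.82]. Speed limits (rad/s): [2.79, 2.79, 3.14, 3.14, 3.14, 3.14].

### API

Orientations are given as a unit quaternion [w, x, y, z].
In Python, from rig import robot gives the robot as it stands.
- The arm moves only by the shell command python3 -m crank 'ROWS' [FORCE]. ROWS is JSON, a list of rows, each a list of 7 numbers: the shift along the tool's x, y, z normalised to -1 to 1, where 1 is 120 mm, then the turn, a rotation vector about the tool's x, y, z normalised to -1 to 1, where 1 is 60 degrees, then the opening, from -1 (shut) to 1 (fully open). A call has 1 to 20 rows; each row shifts and turns the pose as measured when the row begins, along the tool's axes as they then stand; what a row does not reach is not made up. A row lasts 1/8 s, in which the tool goes at most 62.5 mm and 10.7 degrees, less where a joint would pass 70% of its speed; a pose out of reach is approached as far as the arm can. A call with a number of a shift or a turn outside -1 to 1 is refused whole. A call with a gripper value outside its range is refused whole. The fingers move at their own pace and stop on an object; FORCE is the grip in N (left out, the last holds). Time passes only in rows, so rows that do not move let the fingers close. It gives the time, the measured TCP pose, the force and the opening at its end, in the units of the state.
- robot.get_state(): the state, without advancing time (a new reading comes with each control period).
- robot.get_image(name): name is "scene" or "top" or "wrist"; returns the picture (420x560x3 uint8, red, green, blue); there is no depth.
- robot.camera_params(name): a dict with "K" (3x3 intrinsics, pixels), "pose" (4x4, takes a point from camera to world coordinates). Camera axes: x right, y up, looking along -z (the intrinsics and any distortion apply to the point x, -y, -z); pixel columns grow to the right and rows downward; lengths in mm; the calibration is good to about 2 mm. The wrist camera is an equidistant fisheye: a pixel r from the principal point sees the ray r / f radians off the axis. A picture is of the moment at which its call begins: read the wrist's pose just before it. camera_params takes no time and is no camera call; for the wrist camera it gives the pose at the moment of the call.
- robot.finish_job(): hands the job in, once; it reports no verdict.
The state is a dict: "time_s": time; "joint_positions": joint angles; "dq": joint speeds; "effort": joint torques, N m; "tool_pos": TCP position; "tool_rot": TCP orientation; "force": force on the tool from outside, world axes, zero at the start; "ft_torque": the same for the moment, N m; "opening": opening from 0.0 (shut) to 1.0 (fully open).
Only numpy, scipy, OpenCV 4.12 (cv2) and the standard library are available. Lean on these libraries where they do the work, as an engineer would, in place of code of your own. Each camera call takes 0.05 s, during which the arm holds its last target. There are 200 camera calls.

## Working session

There is one attempt and no reset: what is moved stays moved. The work goes in short steps, Python scripts to look and compute and a shell command to move; the robot and the scene stay as the last step left them, time stands still between calls to the robot, and variables do not carry over. Pictures are saved under pics/ and viewed, about 8 in all and at most 12, crops included, and the job is handed in when it is done.

```bash
mkdir -p pics
python3 - <<'E'
from rig import robot
import cv2
for n in("top","scene"):
    p=robot.camera_params(n); im=robot.get_image(n); cv2.imwrite(f"pics/{n}0.png",im[:,:,::-1]); print(n,p)
s=robot.get_state(); print(s)
E
```

```text
top {'K': array([[429.94361593,   0.        , 283.97674208],
       [  0.        , 429.94361593, 197.87828499],
       [  0.        ,   0.        ,   1.        ]]), 'pose': array([[-1.91534325e-02,  9.93472597e-01, -1.12451523e-01,
         4.73540563e+02],
       [-9.99718258e-01, -1.74529234e-02,  1.60872435e-02,
         1.60880952e+01],
       [ 1.40196278e-02,  1.12727966e-01,  9.93526978e-01,
         9.44896066e+02],
       [ 0.00000000e+00,  0.00000000e+00,  0.00000000e+00,
         1.00000000e+00]])}
scene {'K': array([[424.71226127,   0.        , 286.32864047],
       [  0.        , 424.71226127, 208.69498993],
       [  0.        ,   0.        ,   1.        ]]), 'pose': array([[-7.53467536e-02, -7.17885739e-01,  6.92071480e-01,
         1.19782283e+03],
       [ 9.97156288e-01, -5.32109981e-02,  5.33659795e-02,
         5.65124731e+01],
       [-1.48486142e-03,  6.94124381e-01,  7.19853554e-01,
         8.08203274e+02],
       [ 0.00000000e+00,  0.00000000e+00,  0.00000000e+00,
         1.00000000e+00]])}
{'time_s': 0.1, 'joint_positions': array([-1.46447680e+00,  2.07364706e-01,  1.54277406e+00, -3.49517929e-05,
        1.39348533e+00, -1.50483235e-01]), 'dq': array([ 8.42661537e-04,  7.58697496e-05, -3.36181482e-03, -5.18383666e-04,
       -6.23278836e-05,  8.09479190e-04]), 'effort': array([-8.69282144e-05, -3.71866930e+01, -2.82291305e+01,  7.00266589e-02,
        3.11307516e-02, -5.08468156e-05]), 'tool_pos': array([ 145.95432696, -555.43072227,  204.40748599]), 'tool_rot': array([-7.22018639e-04,  7.91831475e-01, -6.10738801e-01, -7.14618526e-04]), 'force': array([ 0.23299553, -0.54787979,  0.4848049 ]), 'ft_torque': array([-0.028524  , -0.00120514, -0.00080151]), 'opening': 0.9992456706319746}
```

View pics/top0.png

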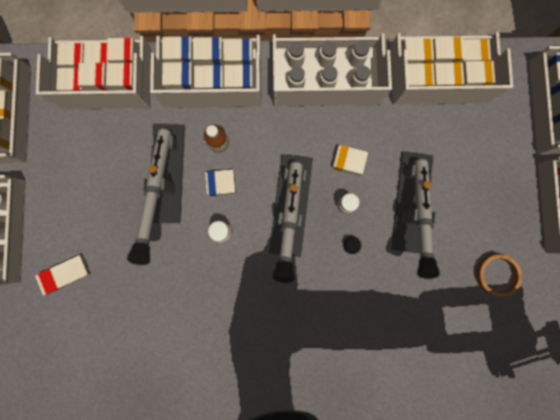

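View pics/scene0.png

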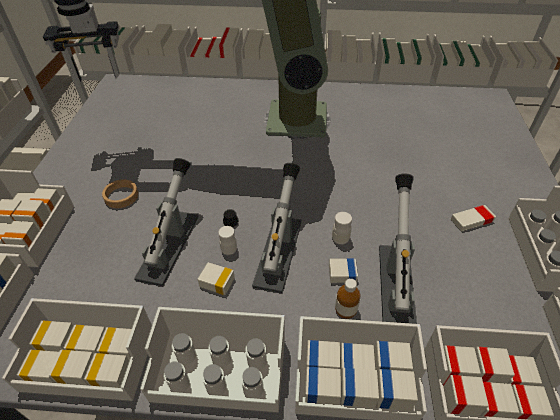

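The top view shows three legs. The left one (y>0) shows the most inner tube, from about row 190 to 245, so it is the long leg. Its button is near (153,169) in the top view and (405,257) in the scene view. Next I triangulate all three buttons.

```bash
cat > h.py <<'E'
import numpy as np, cv2
from rig import robot
def ray(n,uv):
    p=robot.camera_params(n);K,T=p["K"],p["pose"]
    d=np.array([(uv[0]-K[0,2])/K[0,0],-(uv[1]-K[1,2])/K[1,1],-1.]);d=T[:3,:3]@d
    return T[:3,3],d/np.linalg.norm(d)
def onz(n,uv,z):
    o,d=ray(n,uv);return o+d*(z-o[2])/d[2]
def tri(a,b):
    A=np.zeros((3,3));c=np.zeros(3);R=[ray("top",a),ray("scene",b)]
    for o,d in R:
        P=np.eye(3)-np.outer(d,d);A+=P;c+=P@o
    x=np.linalg.solve(A,c);return x,[np.linalg.norm((np.eye(3)-np.outer(d,d))@(x-o)) for o,d in R]
def brass(im,c,r=12):
    h=cv2.cvtColor(im,cv2.COLOR_BGR2HSV);m=cv2.inRange(h,(5,110,90),(25,255,255))
    k=np.zeros_like(m);cv2.circle(k,c,r,255,-1);m&=k
    M=cv2.moments(m,True);return (M["m10"]/M["m00"],M["m01"]/M["m00"]),M["m00"]
E
python3 - <<'E'
from h import *
t=cv2.imread("pics/top0.png");s=cv2.imread("pics/scene0.png")
for a,b in(((153,169),(405,257)),((293,187),(275,237)),((426,185),(156,231))):
    A,na=brass(t,a);B,nb=brass(s,b);print(A,na,B,nb,tri(A,B),onz("top",A,107).round(1),onz("scene",B,107).round(1))
# long leg's foot & far end in top
print(onz("top",(138,253),175),onz("top",(166,133),60))
c=[cv2.resize(i[y-60:y+90,x-60:x+60],None,fx=3,fy=3) for i,x,y in((t,153,180),(t,290,190),(s,405,240))]
cv2.imwrite("pics/c.png",np.hstack(c)[:, :800*2])
E
```

```text
(152.4313725490196, 168.47058823529412) 51.0 (404.92857142857144, 253.04761904761904) 42.0 (array([631.59644825, 261.06971142, 104.76140622]), [np.float64(0.09822096263927128), np.float64(0.09822096263930744)]) [631.2 260.3 107. ] [633.4 260.5 107. ]
(293.38775510204084, 187.3469387755102) 49.0 (274.6111111111111, 236.13888888888889) 36.0 (array([591.51596346, -16.78903605,  87.84157746]), [np.float64(0.34911303639762387), np.float64(0.34911303639762786)]) [588.9 -16.4 107. ] [607.6 -14.5 107. ]
(426.8125, 184.20833333333334) 48.0 (155.27777777777777, 229.80555555555554) 36.0 (array([ 593.12668032, -286.44044158,   88.30922449]), [np.float64(0.6487326094985737), np.float64(0.6487326094986825)]) [ 590.6 -280.5  107. ] [ 608.9 -276.8  107. ]
[467.14308711 263.59770792 175.        ] [715.10145592 246.79997293  60.        ]
```

```bash
python3 -c "
import cv2;i=cv2.imread('pics/c.png');print(i.shape);cv2.imwrite('pics/c1.png',cv2.resize(i,(800,333)))"
```

```text
(450, 1080, 3)
```

View pics/c1.png

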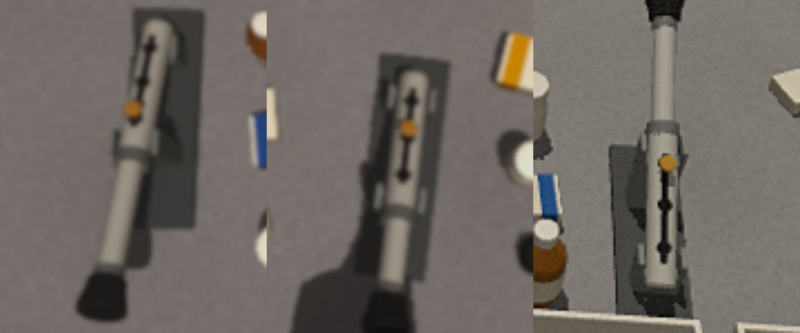

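The crops confirm it. The long leg's button is in its uppermost hole with two free holes downhill. Its triangulated height is about 105 mm against 88 mm for the mates, and the 17 mm difference equals 40·sin25°. Button: about (632, 261). Moving over it now, fingers shut.

```bash
python3 -m crank '[[0,0,-0.45,0,0,0,-1],[0,0,-0.45,0,0,0,-1],[-0.36,-0.37,0,0,0,0,-1],[-0.36,-0.37,0,0,0,0,-1],[-0.36,-0.37,0,0,0,0,-1],[-0.36,-0.37,0,0,0,0,-1],[-0.36,-0.37,0,0,0,0,-1],[-0.36,-0.37,0,0,0,0,-1],[-0.36,-0.37,0,0,0,0,-1],[-0.36,-0.37,0,0,0,0,-1],[-0.36,-0.37,0,0,0,0,-1],[-0.36,-0.37,0,0,0,0,-1],[-0.36,-0.37,0,0,0,0,-1],[-0.36,-0.37,0,0,0,0,-1],[-0.36,-0.37,0,0,0,0,-1],[0,0,0,0,0,0.16,-1],[0,0,0,0,0,0.16,-1]]' 20
cat >> h.py <<'E'
def rel(tgt):
    from scipy.spatial.transform import Rotation as R
    s=robot.get_state();q=s["tool_rot"];r=R.from_quat([q[1],q[2],q[3],q[0]])
    print("t",s["time_s"],"pos",s["tool_pos"].round(1),"F",s["force"].round(1),"open",s["opening"])
    print("axes",r.as_matrix().round(3).tolist())
    print("mm in tool:",r.inv().apply(np.array(tgt)-s["tool_pos"]).round(1),"norm",(r.inv().apply(np.array(tgt)-s["tool_pos"])/120).round(3))
E
python3 -c "
from h import *;rel([633,261,130])"
```

```text
time_s: 2.22
tool_pos: [565.0, 145.8, 311.8]
tool_rot: [0.001, -0.674, 0.738, 0.005]
force: [-0.5, 0.6, 0.4]
opening: 0.006
t 2.225 pos [565.  145.8 311.8] F [-0.5  0.6  0.4] open 0.00629390410775877
axes [[-0.091, -0.996, -0.005], [-0.996, 0.091, 0.009], [-0.008, 0.006, -1.0]]
mm in tool: [-119.4  -58.3  182.4] norm [-0.995 -0.486  1.52 ]
```

```bash
python3 -m crank '[[-0.45,-0.22,0,0,0,0,-1],[-0.45,-0.22,0.1,0,0,0,-1],[-0.1,-0.05,0.4,0,0,0,-1],[0,0,0.4,0,0,0,-1],[0,0,0,0,0,0,-1]]'
python3 -c "
from h import *;rel([633,261,130])
p=robot.camera_params('wrist');print(p)
cv2.imwrite('pics/w1.png',robot.get_image('wrist')[:,:,::-1])
P=p['pose'];v=P[:3,:3].T@(np.array([633,261,109])-P[:3,3]);v=v*[1,-1,-1];th=np.arctan2(np.hypot(v[0],v[1]),v[2]);print('expected px',p['K'][:2,2]+p['K'][0,0]*th*v[:2]/np.hypot(v[0],v[1]))"
```

```text
time_s: 2.85
tool_pos: [633.9, 264.3, 197.0]
tool_rot: [-0.002, -0.674, 0.739, 0.006]
force: [-0.4, 0.0, -0.2]
opening: 0.004
t 2.85 pos [633.9 264.3 197. ] F [-0.4  0.  -0.2] open 0.0038793662367203625
axes [[-0.092, -0.996, -0.011], [-0.996, 0.092, 0.006], [-0.005, 0.012, -1.0]]
mm in tool: [ 3.8 -0.2 67. ] norm [ 0.031 -0.002  0.558]
{'K': array([[325.1922621 ,   0.        , 273.2125047 ],
       [  0.        , 325.1922621 , 213.57836076],
       [  0.        ,   0.        ,   1.        ]]), 'pose': array([[-9.29388946e-02,  9.66230846e-01,  2.40333754e-01,
         7.01921239e+02],
       [-9.95651922e-01, -8.86631862e-02, -2.85672877e-02,
         2.57430995e+02],
       [-6.29383815e-03, -2.41943776e-01,  9.70269858e-01,
         3.74451395e+02],
       [ 0.00000000e+00,  0.00000000e+00,  0.00000000e+00,
         1.00000000e+00]])}
expected px [278.57510488 216.76312666]
```

View pics/w1.png

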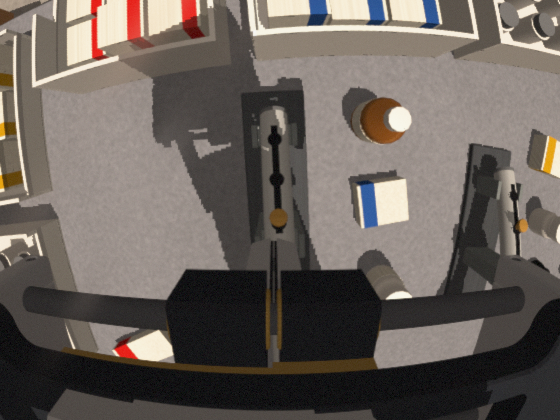

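The wrist view shows the button at (279,217), as predicted to within a pixel, with two free holes downhill at (277,180) and (274,140). One refinement, then press.

```bash
python3 -c "
from h import *
c,n=brass(cv2.imread('pics/w1.png'),(279,217),14);p=robot.camera_params('wrist');K,P=p['K'],p['pose']
d=np.array(c)-K[:2,2];r=np.hypot(*d);th=r/K[0,0];v=np.array([np.sin(th)*d[0]/r,-np.sin(th)*d[1]/r,-np.cos(th)]);w=P[:3,:3]@v
x=P[:3,3]+w*(108-P[2,3])/w[2];print(c,n,x);rel([x[0],x[1],118])"
```

```text
(278.1363636363636, 217.00413223140495) 242.0 [634.16192582 262.04456037 108.        ]
t 2.9 pos [635.8 264.8 200.5] F [-0.8 -0.2  0.1] open 0.0043616007314158664
axes [[-0.092, -0.996, -0.005], [-0.996, 0.092, 0.008], [-0.008, 0.006, -1.0]]
mm in tool: [ 3.5  0.9 82.4] norm [0.029 0.008 0.687]
```

```bash
python3 -m crank '[[0.025,0.01,0.35,0,0,0,-1],[0,0,0.3,0,0,0,-1],[0,0,0,0,0,0,-1],[0,0,0,0,0,0,-1]]'
python3 -c "
from h import *
rel([634,262,103]);rel([634,262,103])"
```

```text
time_s: 3.4
tool_pos: [642.9, 263.5, 136.0]
tool_rot: [0.011, -0.673, 0.739, -0.0]
force: [0.2, 0.3, 0.3]
opening: 0.005
t 3.4 pos [642.9 263.5 136. ] F [0.2 0.3 0.3] open 0.0052939057896303045
axes [[-0.094, -0.995, 0.016], [-0.996, 0.094, 0.014], [-0.015, -0.015, -1.0]]
mm in tool: [ 2.8  9.3 32.9] norm [0.023 0.077 0.274]
t 3.4 pos [642.9 263.5 136. ] F [0.2 0.3 0.3] open 0.0052939057896303045
axes [[-0.094, -0.995, 0.016], [-0.996, 0.094, 0.014], [-0.015, -0.015, -1.0]]
mm in tool: [ 2.8  9.3 32.9] norm [0.023 0.077 0.274]
```

```bash
python3 -m crank '[[0.02,0.075,0.06,-0.014,0.015,0,-1],[0,0,0.06,0,0,0,-1],[0,0,0,0,0,0,-1]]'
python3 -c "
from h import *
rel([634,262,103])"
```

```text
time_s: 3.78
tool_pos: [636.3, 262.7, 126.5]
tool_rot: [0.003, -0.673, 0.739, -0.002]
force: [0.2, 0.2, 0.5]
opening: 0.006
t 3.775 pos [636.3 262.7 126.5] F [0.2 0.2 0.5] open 0.006326774644240593
axes [[-0.094, -0.996, 0.008], [-0.996, 0.094, 0.001], [-0.002, -0.008, -1.0]]
mm in tool: [ 1.   2.4 23.5] norm [0.008 0.02  0.196]
```

```bash
python3 -m crank '[[0.008,0.025,0.06,0,0.008,0,-1],[0,0,0.05,0,0,0,-1],[0,0,0,0,0,0,-1]]'
python3 -c "
from h import *
rel([634,262,103])"
```

```text
time_s: 4.15
tool_pos: [633.5, 262.2, 112.8]
tool_rot: [0.0, -0.673, 0.739, -0.006]
force: [0.8, 1.0, 0.8]
opening: 0.004
t 4.15 pos [633.5 262.2 112.8] F [0.8 1.  0.8] open 0.004364723366962412
axes [[-0.094, -0.996, 0.008], [-0.996, 0.094, -0.008], [0.007, -0.009, -1.0]]
mm in tool: [ 0.  -0.5  9.8] norm [ 0.    -0.004  0.081]
```

```bash
python3 -m crank '[[0,0,0.04,0,0,0,-1],[0,0,0.035,0,0,0,-1],[0,0,0,0,0,0,-1]]'
python3 -c "
from h import *
rel([634,262,103])"
```

```text
time_s: 4.53
tool_pos: [634.7, 262.3, 104.8]
tool_rot: [0.001, -0.673, 0.739, -0.006]
force: [-0.7, -0.7, -0.1]
opening: 0.005
t 4.525 pos [634.7 262.3 104.8] F [-0.7 -0.7 -0.1] open 0.005218100316843837
axes [[-0.094, -0.996, 0.01], [-0.996, 0.094, -0.007], [0.006, -0.011, -1.0]]
mm in tool: [0.4 0.7 1.8] norm [0.003 0.006 0.015]
```

```bash
python3 -m crank '[[0,0,0,0,0,0,-1]]'
python3 -c "
from h import *
rel([634,262,103])
i=robot.get_image('wrist')[:,:,::-1];cv2.imwrite('pics/w2.png',i)"
```

```text
time_s: 4.65
tool_pos: [634.3, 262.2, 104.3]
tool_rot: [0.001, -0.673, 0.739, -0.006]
force: [-0.2, -0.3, 1.0]
opening: 0.005
t 4.65 pos [634.3 262.2 104.3] F [-0.2 -0.3  1. ] open 0.004578154622662558
axes [[-0.094, -0.996, 0.009], [-0.996, 0.094, -0.007], [0.007, -0.01, -1.0]]
mm in tool: [0.2 0.2 1.3] norm [0.001 0.002 0.01 ]
```

View pics/w2.png

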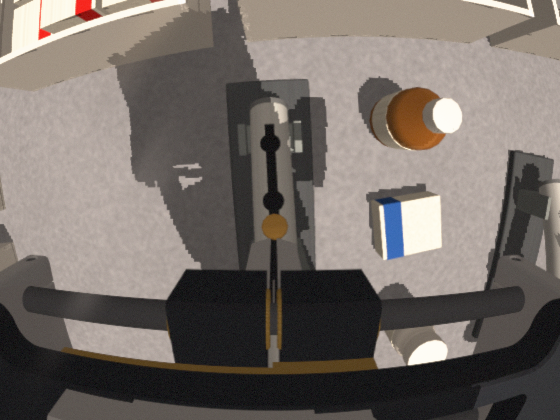

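```bash
python3 -c "
from h import *
p=robot.camera_params('wrist');P=p['pose'];s=robot.get_state();print(P[:3,3])
def px(x):
    v=(P[:3,:3].T@(np.array(x)-P[:3,3]))*[1,-1,-1];th=np.arctan2(np.hypot(v[0],v[1]),v[2]);return (p['K'][:2,2]+p['K'][0,0]*th*v[:2]/np.hypot(v[0],v[1])).round(1)
d=np.array([.902,-.085,-.423]);b=np.array([634,262,108.]);n=np.array([.42,-.04,.906])
print('tcp',px(s['tool_pos']))
for k in(0,20,40,80):print(k,px(b+d*k),'hole',px(b+d*k-13*n))
c,m=brass(cv2.imread('pics/w2.png'),(275,227),20);print(c,m)"
```

```text
[698.54464313 257.61124906 283.01266187]
tcp [274.2 253.6]
0 [274.5 256.1] hole [274.3 257.9]
20 [274.4 221.8] hole [274.2 225.7]
40 [274.2 188.9] hole [274.1 194.7]
80 [274.  128.9] hole [273.8 137.6]
(274.280701754386, 226.2495126705653) 513.0
```

The button has slid about 17 mm downhill, clear of the finger, between the first and middle holes, so the leg was probably still sliding when I took this. I'll hold still and measure again.

```bash
python3 -m crank '[[0,0,0,0,0,0,-1],[0,0,0,0,0,0,-1],[0,0,0,0,0,0,-1]]'
python3 -c "
from h import *
rel([634,262,103])
i=robot.get_image('wrist')[:,:,::-1].copy();cv2.imwrite('pics/w3.png',i)
for y in(227,195,140):
  try:print(y,brass(i,(274,y),20))
  except Exception as e:print(y,'none')"
```

```text
time_s: 5.08
tool_pos: [633.6, 262.0, 103.6]
tool_rot: [0.0, -0.673, 0.739, -0.006]
force: [0.6, -0.7, 0.2]
opening: 0.005
t 5.075 pos [633.6 262.  103.6] F [ 0.6 -0.7  0.2] open 0.005407507782398084
axes [[-0.094, -0.996, 0.008], [-0.996, 0.094, -0.008], [0.007, -0.008, -1.0]]
mm in tool: [-0.  -0.4  0.6] norm [-0.    -0.003  0.005]
227 ((273.2397660818713, 212.15204678362574), 171.0)
195 ((272.98039215686276, 204.0806100217865), 459.0)
140 none
```

It has slid on. Raising straight up and verifying.

```bash
python3 -m crank '[[0,0,-0.2,0,0,0,-1],[0,0,-0.4,0,0,0,-1],[0,0,-0.5,0,0,0,-1],[0,0,-0.5,0,0,0,-1],[0.5,0,0,0,0,0,-1],[0.5,0,0,0,0,0,-1],[0.5,0,0,0,0,0,-1],[0,0,0,0,0,0,-1]]'
python3 - <<'E'
from h import *
t=cv2.imread("pics/top0.png")
T=robot.get_image("top")[:,:,::-1].copy();S=robot.get_image("scene")[:,:,::-1].copy();W=robot.get_image("wrist")[:,:,::-1].copy()
rel([634,262,103])
c=[cv2.resize(i[y-60:y+90,x-60:x+60],None,fx=2.2,fy=2.2) for i,x,y in((T,153,180),(S,405,260),(cv2.resize(W,None,fx=.5,fy=.5),140,100))]
cv2.imwrite("pics/v1.png",np.hstack(c))
for a,b in(((160,155),(404,275)),((293,187),(275,237)),((426,185),(156,231))):
    try:
        A,na=brass(T,a,18 if a[0]<200 else 12);B,nb=brass(S,b,25 if a[0]<200 else 12);print(A,na,B,nb,tri(A,B))
    except Exception as e:print(a,e)
E
```

```text
time_s: 6.12
tool_pos: [615.5, 80.3, 304.0]
tool_rot: [0.001, -0.674, 0.738, -0.007]
force: [0.2, 0.3, 0.7]
opening: 0.004
t 6.275 pos [615.6  84.9 303.6] F [ 0.   0.9 -0.2] open 0.005680207432338469
axes [[-0.085, -0.996, 0.01], [-0.996, 0.085, -0.008], [0.007, -0.011, -1.0]]
mm in tool: [-179.5   -1.1  199.3] norm [-1.496 -0.009  1.661]
(160, 155) float division by zero
(293.38775510204084, 187.3469387755102) 49.0 (274.6111111111111, 236.13888888888889) 36.0 (array([591.51596346, -16.78903605,  87.84157746]), [np.float64(0.34911303639762387), np.float64(0.34911303639762786)])
(426.4807692307692, 184.28846153846155) 52.0 (155.33333333333334, 229.97222222222223) 36.0 (array([ 593.1024515 , -286.22791125,   87.66218283]), [np.float64(0.41903515495067506), np.float64(0.41903515495073024)])
```

View pics/v1.png

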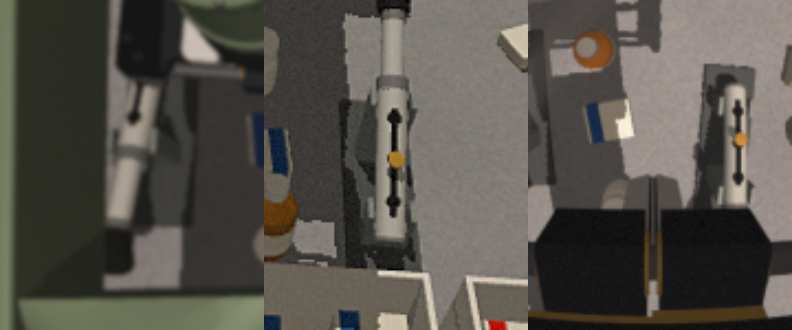

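The scene crop shows the long leg's button in its middle hole, with a free hole above and below. Both mates' buttons are unmoved. One numeric check, then hand in.

Run:
```python
from h import *
S=robot.get_image("scene")[:,:,::-1].copy();a,n=brass(S,(405,272),14)
x0=np.array([631.6,261,104.8]);x=onz("scene",a,104.8-16.9);print(a,n,x,"travel",np.linalg.norm(x-x0))
rel(x); robot.finish_job()
```

```text
(404.8863636363636, 272.20454545454544) 44.0 [668.34069515 260.12691634  87.9       ] travel 40.450598943883776
t 6.325 pos [615.6  85.5 303.3] F [0.3 0.5 0.2] open 0.006762396479374457
axes [[-0.084, -0.996, 0.01], [-0.996, 0.084, -0.008], [0.007, -0.01, -1.0]]
mm in tool: [-180.   -35.7  214.5] norm [-1.5   -0.298  1.787]
the job is handed in; nothing more can be done
```

I pressed the long leg's button (the left leg, y ≈ +261 mm) with shut fingers, going straight down to about 5–6 mm below its starting height. I held still while the leg slid out from under the finger, then lifted clear and handed the job in at about 6.3 s.

**Long leg:** the last scene picture shows its button in the middle hole, with a free hole on either side. Its measured travel is 40.5 mm, but that comes from one camera and assumes the button's height for the second hole.

**Other two legs:** their buttons came out within 1 mm of where they started.

**Robot:** it ended clear of everything, about 300 mm above the table, with no contact force beyond sensor noise.

**Checks that failed or disagreed:**
- The top camera could not check the long leg's button at the end because the arm blocked its view.
- The force readings never showed the 5–8 N press, because the leg had already let go by the time I read them. The evidence for the press is from the pictures only.

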